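# Seat the jig plate on the inspection fixture

## Robot

A 7-joint arm with a two-finger parallel gripper is mounted at the origin on the work surface. World frame = base frame: x ahead of the robot, y to its left, z up, the work surface at z = 0. Lengths are in m, angles in rad, forces in N, time in s.
With the tool pointing down it reaches from about 0.35 to 0.9 m from the base axis. Payload 8.1 kg.
Tool frame: the origin (TCP) lies on the centre line of the jaws, within the pads' length; the fingertips stand 19 mm ahead of it and the grasp point (between the pads) is the TCP (arm.tip_reach is the distance from the TCP to the fingertips, in m); z points along the fingers, y is the line along which they close (so a half turn about z gives the same grasp; the last joint's range is limited). The gripper opens to 92 mm and grips with 3 to 60 N. Pads are 19 mm wide; open, the fingers measure 130 mm over their backs; the gripper's body (75 mm by 190 mm) begins 47 mm behind the grasp point.
Start: joints at [-1.31, 0.434, 0.025, 1.573, -0.012, 1.134, -0.075], TCP at [0.222, 0.584, 0.218] pointing down, gripper open.
Joint ranges: [-2.62, 2.62], [-0.44, 2.09], [-1.27, 1.32], [0.08, 2.57], [-1.32, 4.46], [0.12, 2], [-2.74, 2.74]. Speed limits (rad/s): [2.22, 2.22, 3.01, 3.01, 3.14, 3.14, 3.14].

## Interface

Orientations are given as a rotation vector (axis times angle).
In Python, from cell import arm gives the robot as it stands.
- The arm moves only by the tool arm_command, never from a script. Its argument "targets" is a list that holds one entry, the list of rows, each a list of 6 numbers: the shift along the tool's x, y, z in m, then the turn, a rotation vector about the tool's x, y, z in rad. A call has 1 to 10 rows; each row shifts and turns the commanded pose from where the row before left it, along the tool's axes as they then stand; what a row does not reach is not made up. A row lasts 1/8 s, in which the tool goes at most 62.5 mm and 10.7 degrees, less where a joint would pass 70% of its speed; a pose out of reach is approached as far as the arm can. A call with a gripper value outside its range is refused whole. "jaw" is the finger opening in m, from 0 to 0.0918, set as the call begins (left out, the last holds). The fingers move at their own pace and stop on an object; "newtons" is the grip in N (left out, the last holds). Time passes only in rows, so rows that do not move let the fingers close. It gives the time, the measured TCP pose, the force, the opening and the grip force at its end, in the units of the state.
- arm.observe(): the state, without advancing time (a new reading comes with each control period).
- arm.get_image(name): name is "side" or "top"; returns a dict with "pixels" (480x640x3 uint8, red, green, blue), "z_map" (480x640 float32, m along the optical axis (not along the pixel's ray), 0 where there is no reading), "fx", "fy", "cx", "cy" (pixels), "dist" ([k1, k2, p1, p2, k3] as OpenCV has them; the pictures are not rectified), "xyz" and "rotation" of the camera in the world. Camera axes: x right, y down, z forward; pixel columns grow to the right and rows downward; lengths in m; the calibration is good to about 2 mm. A picture is of the moment at which its call begins.
- arm.sign_off(): hands the job in; it is judged then, once.
The state is a dict: "clock": time; "joints": joint angles; "dq": joint speeds; "joint_efforts": joint torques, N m; "position": TCP position; "ee_rot": TCP orientation; "force": force on the tool from outside, world axes, zero at the start; "ft_torque": the same for the moment, N m; "width": opening from 0.0 (shut) to 1.0 (fully open); "gripper_force": force on a finger pad.
Only numpy, scipy, OpenCV 4.12 (cv2) and the standard library are available. Lean on these libraries where they do the work, as an engineer would, in place of code of your own. Each camera call takes 0.05 s, during which the arm holds its last target. There are 200 camera calls.

## Task

Pick up the aluminium jig plate by its handle and, still holding it, lower it over the two locating pins of the steel inspection fixture until it lies flush on the fixture's top face; do not drop it onto the pins. Either way round will do. Let go of it there, and leave the gauge stand, V-block, cylindrical square and wooden tray where they are.

Things in the scene. Friction and masses are not known exactly. Their poses are not given: they have to be found in the camera images.
- plate_handle (a point): Centre of the jig plate's grip bar, above the plate's centre and 43 mm above its underside. The black bar (70 mm along x, 16 wide along y, 18 high) stands on two 12 mm thick posts over the plate: bar underside 34 mm, bar top 52 mm above the plate's underside, so 24 mm are free between bar and plate. Axes: x along bar and row of holes, z up. The plate lies flat on the table at first.
- hole_a (a point): Centre of one of the plate's two 15 mm round through holes, at its upper face, at +55 mm along the plate's x. The plate is a loose bare aluminium slab 150 x 96 x 10 mm (x, y, z), 0.4 to 0.7 kg with handle, and is the same when turned half round.
- hole_b (a point): Centre of the plate's other hole (at -55 mm along the plate's x), at its upper face, 10 mm above its underside and 33 mm lower than plate_handle. The six smaller dark discs near the plate's long edges are flush drill bushings, not these holes
- fixture_top (a point): Centre of the flat top face of the inspection fixture, half-way between its pins, 40 mm above the table. The fixture is a dark steel block 160 x 110 x 40 mm with a 12 mm thick, 200 mm long foot flange, fixed to the table. Axes: x along the row of pins, z up. With the plate flush, plate_handle is 43 mm above this point.
- pin_a (a point): Tip of the locating pin at +55 mm along the fixture's x: an upright bright steel pin of 12 mm diameter standing 30 mm above the top face, its last 10 mm tapered to a 4 mm wide tip
- pin_b (a point): Tip of the other pin, the same, at -55 mm along the fixture's x
- gauge_stand: Bystander: dial gauge on a post with a dark steel foot 60 x 50 x 55 mm, about 195 mm tall in all, its arm and dial reaching 120 mm to the stand's own +y; origin under the centre of its foot. Beyond the work.
- v_block: Bystander: steel V-block 70 x 50 x 45 mm, origin under its centre. Beyond the work, to the left.
- cyl_square: Bystander: upright steel cylinder, 56 mm diameter, 92 mm tall, origin under its centre. At one side.
- tray: Bystander: open wooden tray 120 x 160 x 35 mm, origin under its centre. At the other side.
Not all that is in view belongs to the job. Of the things like the part that bears plate_handle, leave any that is orange; of the rest the larger one is meant. Leave any blue look-alike of the part that bears fixture_top alone.

How it is judged:
On the way:
1. the plate, with the pins in its holes but not yet down, is still held by the fingers (z of plate_handle in the frame of fixture_top between 0.046 and 0.067 m and horizontal distance between plate_handle and fixture_top below 0.006 m and angle between the x axis of plate_handle and the x axis of fixture_top, either way round below 0.1 rad and contact force between the fingers and plate above 0.5 N), for 0.04 s.
At the end, for the whole second after the job is handed in: the plate rests flush on the fixture with both pins through its holes: within 2 mm of the seated height, centred within 4 mm, in line with the pins within 0.08 rad (either way round), level within 0.025 rad, at rest and let go (z of plate_handle in the frame of fixture_top between 0.04 and 0.045 m and horizontal distance between plate_handle and fixture_top below 0.004 m and angle between the x axis of plate_handle and the x axis of fixture_top, either way round below 0.08 rad and angle between plate_handle's own z axis and vertical below 0.025 rad and linear speed of plate below 0.02 m/s); the robot touches nothing.
It fails at once if a bystander is moved by more than 25 mm or tipped over (distance of any of gauge_stand, v_block, cyl_square, tray from where it was at the start of the episode above 0.025 m or angle between any of gauge_stand, v_block, cyl_square, tray's own z axis and vertical above 0.3 rad).
It also fails if it takes over 45 s, if anything falls off the work surface, if the arm or the gripper's body presses on something with over 40 N, if the wrist force passes 120 N, or if a joint passes its speed limit or range.

## Working session

There is one attempt and no reset: what is moved stays moved. The work goes in short steps, Python scripts to look and compute and a tool call to move; the robot and the scene stay as the last step left them, time stands still between calls to the robot, and variables do not carry over. Pictures are saved under pics/ and viewed, at most 10 in all, crops included, and the job is handed in when it is done.

Besides the shell and the picture viewer there is one more tool, called after ">>>" as a command line: name --argument value ..., lists and objects as JSON in quotes. arm_command: Moves the arm, as the interface text tells. Its arguments: {"type":"object","properties":{"targets":{"type":"array","items":{"type":"array","items":{"type":"array","items":{"type":"number"}}}},"jaw":{"type":"number"},"newtons":{"type":"number"}},"required":["targets"]}

```bash
mkdir -p pics
cat > h.py <<'E'
import numpy as np, cv2, pickle
from cell import arm
from scipy.spatial.transform import Rotation as R
def snap(n,tag):
    im=arm.get_image(n); cv2.imwrite(f'pics/{tag}.png',cv2.cvtColor(im['pixels'],cv2.COLOR_RGB2BGR))
    pickle.dump(im,open(f'{tag}.pkl','wb')); return im
def load(tag): return pickle.load(open(f'{tag}.pkl','rb'))
def rot(im):
    r=np.array(im['rotation'],float); return r if r.shape==(3,3) else R.from_rotvec(r).as_matrix()
def ray(im,uv):
    K=np.array([[im['fx'],0,im['cx']],[0,im['fy'],im['cy']],[0,0,1]])
    p=cv2.undistortPoints(np.array(uv,float).reshape(-1,1,2),K,np.array(im['dist'],float)).reshape(-1,2)
    return np.c_[p,np.ones(len(p))]
def at_z(im,uv,z):  # intersect with plane
    d=ray(im,uv)@rot(im).T; o=np.array(im['xyz']); return o+d*((z-o[2])/d[:,2])[:,None]
def depth(im,uv):
    z=np.array([im['z_map'][int(round(v)),int(round(u))] for u,v in uv])
    return np.array(im['xyz'])+(ray(im,uv)*z[:,None])@rot(im).T
E
python3 - <<'E'
from h import *
for n in('side','top'):
    im=snap(n,n+'0'); print(n,im['xyz'],np.array(im['rotation']).tolist(),im['fx'],im['dist'])
print(arm.observe())
E
```

```text
side [ 0.22090023 -0.86311149  1.04787595] [-2.3493601352166924, 0.38711979079271686, -0.17542052246598222] 545.203007077679 [-0.13466544  0.          0.          0.          0.        ]
top [0.16726801 0.02117653 1.77293498] [-2.0516950269108087, 2.181592927219583, -0.22446234087770084] 581.6803107697779 [-0.17697382  0.          0.          0.          0.        ]
{'clock': 0.1, 'joints': array([-1.30959673,  0.43510735,  0.02495079,  1.57396924, -0.01164863,
        1.13403542, -0.07514048]), 'dq': array([ 1.59959216e-04, -8.17998287e-04, -6.09498106e-05, -1.99975786e-03,
        6.52992248e-04,  7.75917754e-05,  2.72754170e-04]), 'joint_efforts': array([ 2.11257946e-03, -6.69114232e+01,  9.87213291e-01, -3.15138280e+01,
       -6.06139982e-02,  3.74674634e-02,  9.06915920e-05]), 'position': array([0.22224856, 0.58365173, 0.21726601]), 'ee_rot': array([-5.68445529e-01, -3.08955455e+00,  2.14118110e-03]), 'force': array([-0.82575325, -0.1798534 , -0.10304233]), 'ft_torque': array([-0.02137448,  0.0181021 ,  0.04667973]), 'gripper_force': 0.0, 'width': 0.9961286471767999}
```

View pics/top0.png

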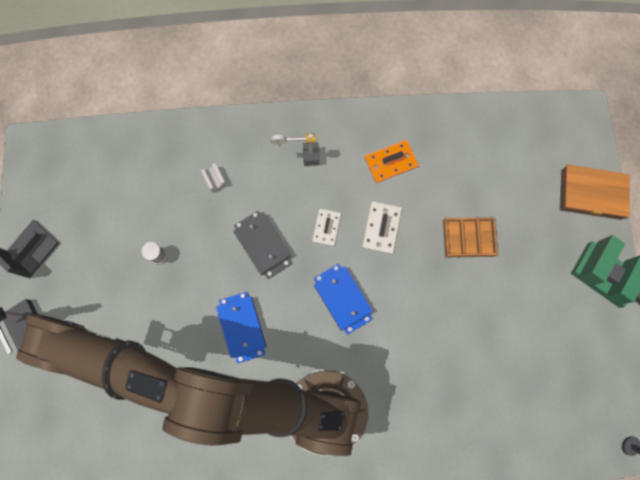

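View pics/side0.png

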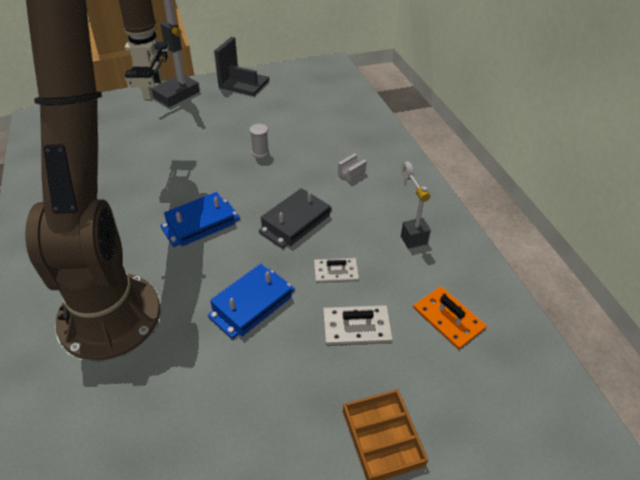

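The candidates for the plate, in the top view, are large bare (383,227), small bare (326,227) and orange (392,161). I choose the large bare one. For the fixture there is the dark one (263,245) and two blue ones (242,327) and (344,297), and I choose the dark one. I'll check both in one close crop.

Run:
```python
from h import *
a=cv2.imread('pics/top0.png')
c1=cv2.resize(a[195:260,355:410],None,fx=7,fy=7,interpolation=cv2.INTER_CUBIC)
c2=cv2.resize(a[205:280,230:295],None,fx=6,fy=6,interpolation=cv2.INTER_CUBIC)
o=np.zeros((460,800,3),np.uint8); o[:c1.shape[0],:c1.shape[1]]=c1; o[:c2.shape[0],400:400+c2.shape[1]]=c2
cv2.imwrite('pics/crop1.png',o)
```

```text
(no output)
```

View pics/crop1.png

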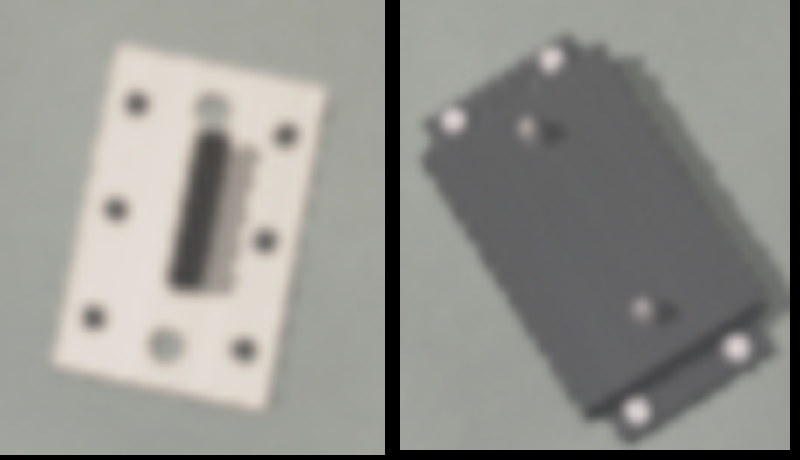

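The crop shows the large bare plate with holes at about (384.9,210.0) and (378.3,244.0). The dark fixture's pins are at (250.6,225.8) and (269.6,255.9).

```bash
cat > m.py <<'E'
from h import *
def world(im):
    v,u=np.mgrid[:480,:640]; uv=np.c_[u.ravel(),v.ravel()]
    z=im['z_map'].ravel(); return (np.array(im['xyz'])+(ray(im,uv)*z[:,None])@rot(im).T).reshape(480,640,3)
def blob(im,mask,seed,z):
    n,l=cv2.connectedComponents(mask.astype(np.uint8),connectivity=4)
    m=(l==l[seed[1],seed[0]]).astype(np.uint8)
    c=max(cv2.findContours(m,cv2.RETR_EXTERNAL,cv2.CHAIN_APPROX_NONE)[0],key=len).reshape(-1,2)
    P=at_z(im,c,z)[:,:2]; r=cv2.minAreaRect((P*1000).astype(np.float32))
    b=cv2.boxPoints(r); e=b[1]-b[0]; f=b[2]-b[1]; e=e if np.hypot(*e)>np.hypot(*f) else f
    return np.round(r[0],1),np.round(r[1],1),round(np.degrees(np.arctan2(e[1],e[0]))%180,2)
E
python3 - <<'E'
from m import *
t,s=load('top0'),load('side0')
print('holes',at_z(t,[(384.9,210),(378.3,244)],.01).round(4).tolist())
print('pins tip',at_z(t,[(250.6,225.8),(269.6,255.9)],.065).round(4).tolist())
print('pins side tip',at_z(s,[(309,196),(281,215)],.07).round(4).tolist())
for n,im,ps,fs in(('top',t,(368,225),(258,245)),('side',s,(338,335),(295,219))):
    W=world(im); px=im['pixels'].astype(int)
    print(n,'depth z plate,fix,table',W[ps[1],ps[0]],W[fs[1],fs[0]])
    print('plate',blob(im,px.min(2)>165,ps,.01))
    z=W[...,2]; print('fix',blob(im,(z>.03)&(z<.05),fs,.04))
    # colour-dark mask for fixture
E
```

```text
holes [[0.6035, -0.2209, 0.01], [0.4966, -0.1911, 0.01]]
pins tip [[0.5656, 0.1954, 0.065], [0.4702, 0.1422, 0.065]]
pins side tip [[0.5617, 0.1796, 0.07], [0.4696, 0.1321, 0.07]]
top depth z plate,fix,table [ 0.56055325 -0.1649124   0.00134572] [0.51006965 0.17757159 0.04110159]
plate (array([ 551.5, -205. ]), array([100.2, 154.5]), np.float32(164.11))
fix (array([518.6, 166.5]), array([162., 111.]), np.float32(29.42))
side depth z plate,fix,table [ 0.49764316 -0.22506908  0.01081   ] [0.50758072 0.13374238 0.04247645]
plate (array([808.9, 567.3]), array([2443.8, 3421.7]), np.float32(163.03))
fix (array([516.2, 159.5]), array([168.1, 119. ]), np.float32(29.36))
```

```bash
cat > go.py <<'E'
from h import *
def delta(pos,yaw):
    "shift (tool axes after turning) and z turn so that tool y lies along yaw (mod 180), tool pointing down"
    o=arm.observe(); T=R.from_rotvec(o['ee_rot']); best=None
    for k in(0,np.pi):
        y=yaw+k; Y=np.array([np.cos(y),np.sin(y),0]); Z=np.array([0,0,-1.]); X=np.cross(Y,Z)
        G=R.from_matrix(np.c_[X,Y,Z]); r=(T.inv()*G).as_rotvec()
        if best is None or np.linalg.norm(r)<np.linalg.norm(best[1]): best=(G,r)
    G,r=best
    d=np.array(pos)-o['position']
    print('t',round(o['clock'],2),'pos',o['position'].round(4),'j7',o['joints'][6].round(2),'turn',r.round(4),'shift(after turn)',G.inv().apply(d).round(4),'F',o['force'].round(1),'w',round(o['width']*91.8,1))
E
python3 - <<'E'
from go import *
delta((.551,-.206,.2),np.radians(74.3))
delta((.517,.167,.2),np.radians(119.4))
E
```

```text
t 0.1 pos [0.2222 0.5837 0.2173] j7 -0.08 turn [-0.0014  0.     -0.0899] shift(after turn) [-0.5302 -0.6712  0.0173] F [-0.8 -0.2 -0.1] w 91.4
t 0.1 pos [0.2222 0.5837 0.2173] j7 -0.08 turn [-1.30e-03 -5.00e-04 -8.77e-01] shift(after turn) [-0.0523 -0.5077  0.0173] F [-0.8 -0.2 -0.1] w 91.4
```

>>> arm_command --targets '[[[0,0,0,0,0,-0.09],[-0.0265,-0.0336,0,0,0,0],[-0.0265,-0.0336,0,0,0,0],[-0.0265,-0.0336,0,0,0,0],[-0.0265,-0.0336,0,0,0,0],[-0.0265,-0.0336,0,0,0,0],[-0.0265,-0.0336,0,0,0,0],[-0.0265,-0.0336,0,0,0,0],[-0.0265,-0.0336,0,0,0,0],[-0.0265,-0.0336,0,0,0,0]]]' --jaw 0.0918

```text
clock: 1.35
position: [0.3705, 0.227, 0.2178]
ee_rot: [-0.429, -3.112, 0.0]
force: [1.0, 1.3, 0.6]
width: 0.998
gripper_force: 0.0
```

>>> arm_command --targets '[[[-0.0265,-0.0336,0,0,0,0],[-0.0265,-0.0336,0,0,0,0],[-0.0265,-0.0336,0,0,0,0],[-0.0265,-0.0336,0,0,0,0],[-0.0265,-0.0336,0,0,0,0],[-0.0265,-0.0336,0,0,0,0],[-0.0265,-0.0336,0,0,0,0],[-0.0265,-0.0336,0,0,0,0],[-0.0265,-0.0336,0,0,0,0],[0,0,0,0,0,0]]]'

```text
clock: 2.6
position: [0.5182, -0.1307, 0.2177]
ee_rot: [-0.437, -3.111, 0.003]
force: [-0.9, 0.4, -0.6]
width: 1.001
gripper_force: 0.0
```

Run:
```python
from go import *
snap('side','side1')
a=cv2.imread('pics/side1.png'); cv2.imwrite('pics/c2.png',cv2.resize(a[150:390,230:490],None,fx=2.3,fy=2.3,interpolation=cv2.INTER_CUBIC))
delta((.551,-.206,.2),np.radians(74.3))
```

```text
t 2.65 pos [ 0.5178 -0.1285  0.2175] j7 1.6 turn [-0.0007 -0.0008 -0.0027] shift(after turn) [-0.0529 -0.0656  0.0175] F [0.5 0.9 0.7] w 91.7
```

View pics/c2.png

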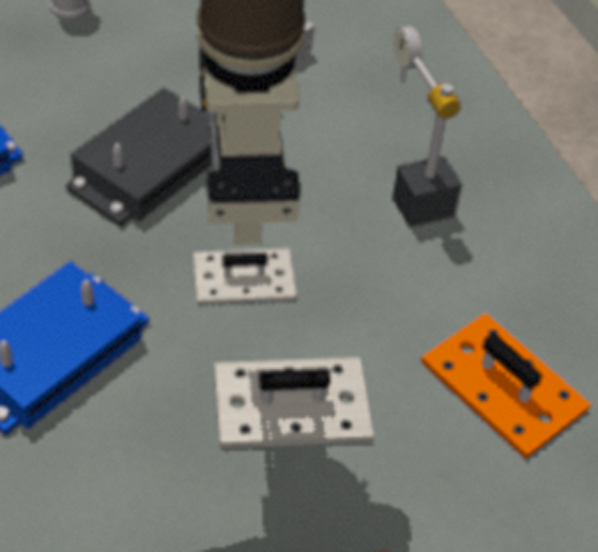

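The gripper is short of the plate and the view of it is clear. In the crop, its holes are at (237,401) and (346,397), and the pin tips at (117,144) and (183,97).

Run:
```python
from m import *
s=load('side1'); f=lambda u,v:(230+(u+.5)/2.3-.5,150+(v+.5)/2.3-.5)
h=at_z(s,[f(237,401),f(346,397)],.01);print(h.round(4).tolist(),h.mean(0)); d=h[1]-h[0];print(np.hypot(*d[:2]),np.degrees(np.arctan2(d[1],d[0])))
p=at_z(s,[f(117,144),f(183,97)],.07);print(p.round(4).tolist(),p.mean(0)); d=p[1]-p[0];print(np.hypot(*d[:2]),np.degrees(np.arctan2(d[1],d[0])))
print(blob(s,s['pixels'].min(2)>150,(338,335),.01))
t=load('top0'); print(blob(t,t['pixels'].min(2)>150,(368,225),.01))
W=world(s);z=W[...,2]
# dark bar points by depth
m=(np.hypot(W[...,0]-.551,W[...,1]+.206)<.06)&(z>.045)&(z<.06); P=W[m]; print('bar',len(P),cv2.minAreaRect((P[:,:2]*1000).astype(np.float32)))
W=world(t);z=W[...,2]
m=(np.hypot(W[...,0]-.551,W[...,1]+.206)<.06)&(z>.045)&(z<.06); P=W[m]; print('bar',len(P),cv2.minAreaRect((P[:,:2]*1000).astype(np.float32)))
```

```text
[[0.4968, -0.1925, 0.01], [0.6024, -0.2231, 0.01]] [ 0.54960638 -0.20781307  0.01      ]
0.10991866651471967 -16.13409378282776
[[0.4714, 0.1421, 0.07], [0.5676, 0.1952, 0.07]] [0.51950692 0.16865926 0.07      ]
0.10987421820437104 28.926410332283815
(array([808.9, 567.3]), array([2443.8, 3421.7]), np.float32(163.03))
(array([511., -74.]), array([2256.8, 1605.9]), np.float32(89.91))
bar 230 ((548.67724609375, -209.70066833496094), (20.628101348876953, 70.68941497802734), 74.05529022216797)
bar 93 ((551.1818237304688, -204.97418212890625), (15.650455474853516, 69.24849700927734), 73.94775390625)
```

>>> arm_command --targets '[[[-0.026,-0.033,0.03,0,0,-0.004],[-0.026,-0.033,0.03,0,0,-0.004],[0,0,0.03,0,0,0],[0,0,0.02,0,0,0],[0,0,0,0,0,0],[0,0,0,0,0,0]]]'

```text
clock: 3.4
position: [0.5509, -0.2039, 0.1087]
ee_rot: [0.415, 3.113, 0.001]
force: [0.7, -0.3, 1.1]
width: 1.004
gripper_force: 0.0
```

Run:
```python
from go import *
delta((.550,-.207,.043),np.radians(74))
snap('side','x1')
delta((.550,-.207,.043),np.radians(74))
a=cv2.imread('pics/x1.png'); cv2.imwrite('pics/c3.png',cv2.resize(a[200:380,270:450],None,fx=3.3,fy=3.3,interpolation=cv2.INTER_CUBIC))
```

```text
t 3.4 pos [ 0.5509 -0.2039  0.1087] j7 1.82 turn [0.0004 0.0007 0.0144] shift(after turn) [-0.     -0.0032  0.0657] F [ 0.7 -0.3  1.1] w 92.1
t 3.45 pos [ 0.5511 -0.2042  0.109 ] j7 1.82 turn [0.0004 0.0015 0.0142] shift(after turn) [ 0.0003 -0.003   0.066 ] F [0.2 0.4 0.4] w 91.9
```

View pics/c3.png

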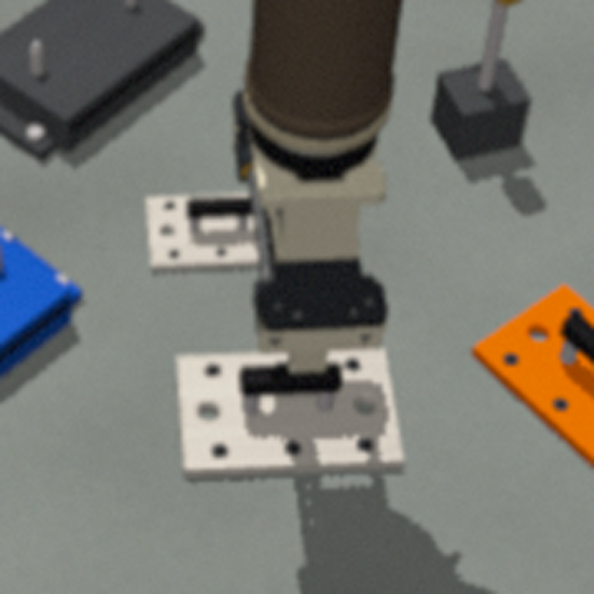

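The open gripper stands over the large plate, with the near fingertip at about (308,365) in line with the bar. I'll correct the offset and descend.

>>> arm_command --targets '[[[0,-0.003,0,0,0,0.014],[0,0,0.022,0,0,0],[0,0,0.022,0,0,0],[0,0,0.021,0,0,0],[0,0,0,0,0,0]]]'

```text
clock: 4.08
position: [0.5488, -0.2074, 0.0423]
ee_rot: [-0.439, -3.109, -0.0]
force: [0.0, 0.4, -0.5]
width: 1.003
gripper_force: 0.0
```

>>> arm_command --targets '[[[0,0,0,0,0,0],[0,0,0,0,0,0],[0,0,0,0,0,0],[0,0,0,0,0,0],[0,0,0,0,0,0],[0,0,0,0,0,0],[0,0,0,0,0,0],[0,0,0,0,0,0]]]' --jaw 0.0 --newtons 40

```text
clock: 5.08
position: [0.5495, -0.2079, 0.0429]
ee_rot: [-0.438, -3.111, 0.001]
force: [-0.5, -1.7, -1.0]
width: 0.178
gripper_force: 1.3
```

Run:
```python
from go import *
delta((.550,-.207,.043),np.radians(74)); print(arm.observe()['gripper_force'])
```

```text
t 5.08 pos [ 0.5495 -0.2079  0.0429] j7 1.86 turn [-0.0003 -0.     -0.0007] shift(after turn) [-0.0002  0.001  -0.0001] F [-0.5 -1.7 -1. ] w 16.4
1.264837123453617
```

>>> arm_command --targets '[[[0,0,0,0,0,0],[0,0,0,0,0,0],[0,0,-0.01,0,0,0],[0,0,-0.02,0,0,0],[0,0,-0.03,0,0,0],[0,0,-0.03,0,0,0],[0,0,-0.03,0,0,0],[0,0,0,0,0,0]]]'

```text
clock: 6.08
position: [0.551, -0.2082, 0.1657]
ee_rot: [0.438, 3.106, -0.001]
force: [0.1, -0.1, 0.2]
width: 0.003
gripper_force: 0.0
```

Run:
```python
from go import *
delta((.519,.168,.163),np.radians(119.1)); print(arm.observe()['gripper_force'])
```

```text
t 6.08 pos [ 0.551  -0.2082  0.1657] j7 1.79 turn [-0.0015  0.0044 -0.7878] shift(after turn) [-0.155   0.3443  0.0027] F [ 0.1 -0.1  0.2] w 0.3
0.0
```

The fingers shut on nothing, so I'll look.

Run:
```python
from m import *
s=snap('side','x2'); t=snap('top','y2')
a=cv2.imread('pics/x2.png'); cv2.imwrite('pics/c4.png',cv2.resize(a[200:380,270:450],None,fx=3.3,fy=3.3,interpolation=cv2.INTER_CUBIC))
for im in (s,t):
    W=world(im); m=(np.hypot(W[...,0]-.551,W[...,1]+.206)<.08)&(W[...,2]>.045)&(W[...,2]<.06); P=W[m]; print('bar',len(P),cv2.minAreaRect((P[:,:2]*1000).astype(np.float32)))
```

```text
bar 240 ((549.0810546875, -208.27566528320312), (19.013839721679688, 69.87586975097656), 75.8503189086914)
bar 0 ((0.0, 0.0), (0.0, 0.0), 0.0)
```

View pics/c4.png

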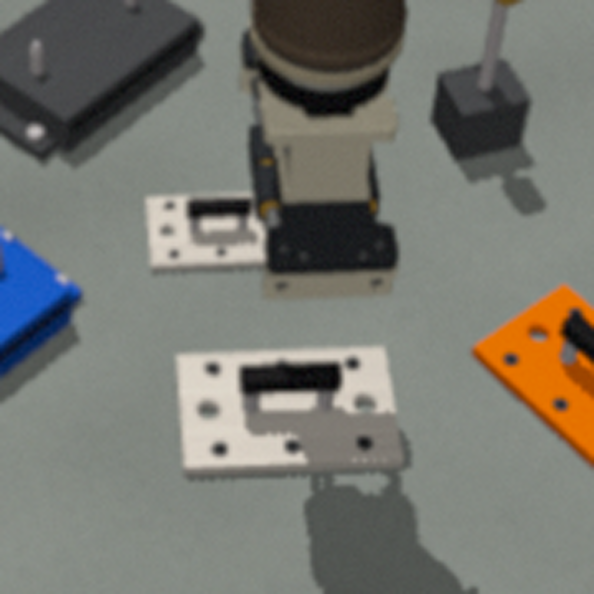

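The plate still lies in place, with its bar unmoved to within about 2 mm at crop (290,378). The lift most likely began before the grip force had built up. I'll retry with a smaller opening and check the grip force before lifting.

>>> arm_command --targets '[[[0,0,0,0,0,0],[0,0,0,0,0,0],[0,0,0,0,0,0],[0,0,0,0,0,0],[0,0,0,0,0,0],[0,0,0.03,0,0,0],[0,0,0.03,0,0,0],[0,0,0,0,0,0]]]' --jaw 0.06

```text
clock: 7.18
position: [0.5481, -0.207, 0.1012]
ee_rot: [-0.438, -3.107, -0.001]
force: [-0.0, 0.4, 0.1]
width: 0.652
gripper_force: 0.0
```

Run:
```python
from go import *
delta((.550,-.2065,.043),np.radians(74.5)); print(arm.observe()['gripper_force'])
```

```text
t 7.17 pos [ 0.5481 -0.207   0.1012] j7 1.82 turn [-0.0001 -0.0041 -0.0094] shift(after turn) [-0.0017  0.001   0.0582] F [-0.   0.4  0.1] w 59.9
0.0
```

>>> arm_command --targets '[[[0,0,0.02,0,0,-0.009],[0,0,0.02,0,0,0],[0,0,0.02,0,0,0],[0,0,0,0,0,0]]]'

```text
clock: 7.68
position: [0.5494, -0.2076, 0.043]
ee_rot: [-0.424, -3.112, -0.0]
force: [-0.6, -0.0, 0.8]
width: 0.658
gripper_force: 0.0
```

>>> arm_command --targets '[[[0,0,0,0,0,0],[0,0,0,0,0,0],[0,0,0,0,0,0],[0,0,0,0,0,0],[0,0,0,0,0,0],[0,0,0,0,0,0],[0,0,0,0,0,0],[0,0,0,0,0,0]]]' --jaw 0.0 --newtons 45

```text
clock: 8.68
position: [0.5503, -0.2079, 0.0436]
ee_rot: [0.424, 3.111, -0.0]
force: [0.2, 0.1, 5.7]
width: 0.003
gripper_force: 2.8
```

>>> arm_command --targets '[[[0,0,0,0,0,0],[0,0,0,0,0,0]]]'

```text
clock: 8.93
position: [0.5503, -0.2079, 0.0436]
ee_rot: [0.424, 3.111, -0.0]
force: [0.1, 0.1, 5.6]
width: 0.007
gripper_force: 2.8
```

The opening reads shut, so the bar is not between the pads. I'll look again.

Run:
```python
from m import *
print(arm.tip_reach, arm.observe())
s=snap('side','x3')
a=cv2.imread('pics/x3.png'); cv2.imwrite('pics/c5.png',cv2.resize(a[250:370,300:420],None,fx=5,fy=5,interpolation=cv2.INTER_CUBIC))
W=world(s)
for v in range(290,325,3): print(v,[tuple((W[v,u]*1000).round().astype(int).tolist()) for u in (345,358,371)])
```

```text
0.019 {'clock': 8.925, 'joints': array([ 7.52991209e-04,  5.93007938e-01,  3.89588952e-01,  1.86788594e+00,
       -3.20126334e-01,  7.40704607e-01,  1.86838590e+00]), 'dq': array([ 0.00096154,  0.00282299, -0.00014429,  0.00028024,  0.00099025,
       -0.0001487 ,  0.00111602]), 'joint_efforts': array([-2.44948582e-02, -6.30775881e+01,  7.32493445e+00, -2.08749229e+01,
        2.40055280e-02, -3.87281016e-02,  3.34754031e-04]), 'position': array([ 0.55028151, -0.20792369,  0.04357429]), 'ee_rot': array([ 4.24158172e-01,  3.11142137e+00, -2.73950166e-04]), 'force': array([0.06388142, 0.08732284, 5.55403413]), 'ft_torque': array([0.0371255 , 0.07760492, 0.02042744]), 'gripper_force': 2.835467846598476, 'width': 0.006717339293845751}
290 [(517, -202, 139), (523, -252, 197), (548, -259, 194)]
293 [(513, -213, 144), (524, -250, 184), (549, -259, 184)]
296 [(509, -222, 146), (525, -249, 173), (551, -256, 170)]
299 [(507, -227, 143), (526, -250, 163), (551, -259, 164)]
302 [(508, -226, 131), (523, -257, 163), (549, -264, 161)]
305 [(546, -144, 0), (520, -265, 165), (547, -270, 160)]
308 [(540, -158, 10), (518, -270, 161), (542, -280, 164)]
311 [(523, -196, 54), (515, -277, 163), (541, -284, 160)]
314 [(520, -204, 54), (513, -283, 161), (537, -292, 162)]
317 [(520, -206, 45), (509, -291, 163), (534, -299, 163)]
320 [(521, -205, 32), (509, -294, 156), (535, -300, 153)]
323 [(522, -205, 19), (514, -286, 133), (539, -294, 132)]
```

View pics/c5.png

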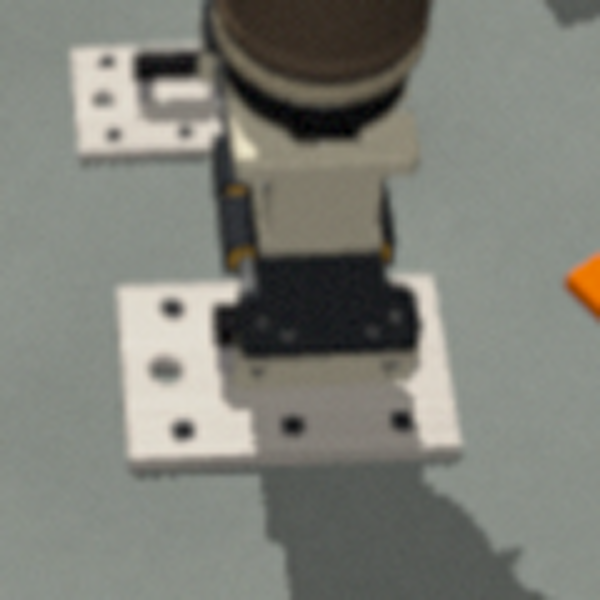

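Run:
```python
from m import *
s=load('x1');W=world(s)
for v in range(298,320,1): print(v,[tuple((W[v,u]*1000).round().astype(int).tolist()) for u in (357,360,363,366)],s['pixels'][v,363].tolist())
```

```text
298 [(505, -287, 220), (512, -286, 217), (515, -293, 224), (521, -293, 222)] [27, 26, 29]
299 [(504, -289, 221), (510, -290, 220), (516, -291, 218), (521, -294, 220)] [57, 56, 52]
300 [(506, -286, 213), (512, -288, 213), (517, -289, 212), (523, -291, 212)] [100, 96, 86]
301 [(506, -287, 211), (511, -288, 211), (517, -290, 210), (523, -292, 210)] [122, 117, 102]
302 [(509, -281, 199), (515, -281, 197), (521, -284, 198), (526, -286, 199)] [127, 122, 106]
303 [(510, -279, 194), (514, -285, 199), (521, -284, 195), (526, -286, 195)] [128, 122, 108]
304 [(509, -282, 194), (515, -282, 192), (521, -283, 190), (527, -285, 190)] [127, 122, 107]
305 [(510, -280, 188), (515, -283, 189), (522, -282, 185), (527, -286, 188)] [126, 121, 106]
306 [(510, -281, 186), (515, -285, 189), (532, -264, 155), (537, -267, 156)] [125, 119, 103]
307 [(527, -246, 131), (527, -261, 150), (533, -263, 150), (538, -266, 151)] [122, 117, 103]
308 [(525, -252, 135), (528, -260, 145), (533, -264, 147), (539, -264, 145)] [120, 116, 101]
309 [(526, -250, 129), (528, -260, 141), (534, -261, 140), (539, -265, 143)] [121, 11
[... 175 characters left out ...]
] [116, 112, 98]
312 [(548, -207, 54), (554, -210, 54), (562, -209, 50), (567, -213, 53)] [87, 85, 75]
313 [(547, -210, 53), (552, -214, 57), (560, -214, 54), (567, -216, 53)] [48, 46, 40]
314 [(546, -212, 53), (554, -211, 48), (560, -215, 51), (564, -220, 56)] [18, 19, 19]
315 [(545, -214, 53), (552, -217, 53), (558, -218, 52), (566, -219, 50)] [13, 12, 13]
316 [(545, -215, 50), (552, -216, 47), (557, -221, 52), (566, -219, 45)] [9, 11, 14]
317 [(546, -214, 45), (552, -216, 45), (558, -219, 46), (566, -220, 43)] [10, 7, 9]
318 [(545, -216, 43), (553, -215, 39), (560, -218, 39), (566, -220, 39)] [42, 40, 39]
319 [(554, -200, 14), (561, -200, 11), (569, -201, 9), (569, -214, 27)] [89, 85, 79]
```

The depth map from the earlier look shows the fingertips and gripper body about 30 mm higher than the reported TCP implies: the body's lower edge was at z≈0.186 against an expected 0.156. The fingers also came to rest on the bar top (z=0.052) at a reported tip height of 0.025, which puts the offset at about 27 mm. So true z ≈ reported + 0.027. I'll back off, open and go lower, watching the force.

>>> arm_command --targets '[[[0,0,-0.02,0,0,0],[0,0,-0.01,0,0,0],[0,0,0,0,0,0],[0,0,0,0,0,0],[0,0,0,0,0,0],[0,0,0,0,0,0]]]' --jaw 0.06

```text
clock: 9.72
position: [0.5494, -0.2075, 0.0725]
ee_rot: [-0.424, -3.112, -0.0]
force: [-0.0, 0.0, 0.3]
width: 0.606
gripper_force: 0.0
```

>>> arm_command --targets '[[[0,0,0.015,0,0,0],[0,0,0.015,0,0,0],[0,0,0.012,0,0,0],[0,0,0.01,0,0,0],[0,0,0,0,0,0]]]'

```text
clock: 10.35
position: [0.5491, -0.2074, 0.02]
ee_rot: [-0.424, -3.111, -0.0]
force: [-0.1, 0.6, 0.1]
width: 0.646
gripper_force: 0.0
```

Run:
```python
from m import *
from go import *
delta((.55,-.207,.016),np.radians(74))
s=snap('side','x4'); W=world(s)
for v in range(305,345,2): print(v,[tuple((W[v,u]*1000).round().astype(int).tolist()) for u in (345,358,371)])
```

```text
t 10.35 pos [ 0.5491 -0.2074  0.02  ] j7 1.88 turn [-0.     -0.0016  0.0083] shift(after turn) [-0.0008  0.0007  0.004 ] F [-0.1  0.6  0.1] w 59.3
305 [(545, -145, 2), (527, -250, 143), (552, -260, 145)]
307 [(508, -229, 117), (528, -249, 135), (553, -260, 137)]
309 [(505, -235, 119), (525, -257, 139), (550, -266, 139)]
311 [(504, -239, 117), (523, -261, 137), (548, -271, 140)]
313 [(502, -245, 119), (520, -268, 141), (546, -276, 140)]
315 [(499, -251, 121), (519, -270, 138), (544, -280, 139)]
317 [(498, -255, 120), (518, -274, 136), (543, -283, 136)]
319 [(498, -255, 112), (516, -280, 138), (541, -289, 139)]
321 [(500, -253, 102), (514, -284, 138), (539, -293, 138)]
323 [(523, -203, 17), (512, -289, 139), (537, -297, 137)]
325 [(523, -204, 10), (511, -293, 137), (536, -300, 134)]
327 [(520, -210, 12), (512, -292, 128), (536, -301, 129)]
329 [(221, -863, 1048), (513, -291, 119), (540, -295, 112)]
331 [(491, -276, 101), (516, -286, 104), (541, -296, 105)]
333 [(516, -222, 6), (516, -286, 96), (570, -246, 13)]
335 [(512, -231, 13), (540, -240, 11), (567, -252, 15)]
337 [(510, -237, 14), (538, -246, 12), (567, -253, 9)]
339 [(509, -241, 12), (537, -249, 10), (565, -258, 9)]
341 [(507, -244, 10), (536, -252, 6), (565, -259, 2)]
343 [(508, -245, 2), (535, -256, 4), (563, -264, 2)]
```

The body's lower edge is now at z≈0.095, which confirms an offset of about 28 mm. There is no contact. I'll go 4 mm lower and close.

>>> arm_command --targets '[[[0,0,0.004,0,0,0],[0,0,0,0,0,0],[0,0,0,0,0,0],[0,0,0,0,0,0],[0,0,0,0,0,0],[0,0,0,0,0,0],[0,0,0,0,0,0],[0,0,0,0,0,0]]]' --jaw 0.0 --newtons 45

```text
clock: 11.4
position: [0.5497, -0.2077, 0.017]
ee_rot: [0.424, 3.113, 0.0]
force: [-0.1, 0.5, 3.4]
width: 0.171
gripper_force: 45.0
```

>>> arm_command --targets '[[[0,0,0,0,0,0],[0,0,0,0,0,0]]]'

```text
clock: 11.65
position: [0.5497, -0.2077, 0.017]
ee_rot: [0.424, 3.113, 0.0]
force: [-0.9, 0.9, 3.3]
width: 0.173
gripper_force: 45.0
```

Firm grip at 16 mm and 45 N. Now the lift.

>>> arm_command --targets '[[[0,0,-0.01,0,0,0],[0,0,-0.02,0,0,0],[0,0,-0.03,0,0,0],[0,0,-0.03,0,0,0],[0,0,-0.03,0,0,0],[0,0,0,0,0,0]]]'

```text
clock: 12.4
position: [0.5507, -0.208, 0.1387]
ee_rot: [0.424, 3.109, -0.001]
force: [0.3, 0.2, -6.0]
width: 0.172
gripper_force: 45.0
```

Run:
```python
from go import *
delta((.5185,.1675,.136),np.radians(119.1)); print(arm.observe()['gripper_force'])
```

```text
t 12.4 pos [ 0.5507 -0.208   0.1387] j7 1.81 turn [-0.0013  0.0035 -0.7787] shift(after turn) [-0.1545  0.3438  0.0027] F [ 0.3  0.2 -6. ] w 15.8
44.99017953872681
```

>>> arm_command --targets '[[[0,0,0,0,0,-0.1298],[0,0,0,0,0,-0.1298],[0,0,0,0,0,-0.1298],[0,0,0,0,0,-0.1298],[0,0,0,0,0,-0.1298],[0,0,0,0,0,-0.1297],[-0.0129,0.0286,0,0,0,0],[-0.0129,0.0286,0,0,0,0],[-0.0129,0.0286,0,0,0,0],[-0.0129,0.0286,0,0,0,0]]]'

```text
clock: 13.65
position: [0.5377, -0.0814, 0.1351]
ee_rot: [0.788, -3.038, -0.002]
force: [-0.5, 0.2, -6.0]
width: 0.172
gripper_force: 45.0
```

>>> arm_command --targets '[[[-0.0129,0.0286,0,0,0,0],[-0.0129,0.0286,0,0,0,0],[-0.0129,0.0286,0,0,0,0],[-0.0129,0.0286,0,0,0,0],[-0.0129,0.0286,0,0,0,0],[-0.0129,0.0286,0,0,0,0],[-0.0129,0.0286,0,0,0,0],[-0.0129,0.0286,0,0,0,0],[0,0,0,0,0,0],[0,0,0,0,0,0]]]'

```text
clock: 14.9
position: [0.5171, 0.1667, 0.1356]
ee_rot: [0.789, -3.039, 0.001]
force: [0.5, 0.1, -5.6]
width: 0.169
gripper_force: 45.0
```

Run:
```python
from m import *
from go import *
delta((.5185,.1675,.136),np.radians(119.1)); print(arm.observe()['gripper_force'])
s=snap('side','x5')
a=cv2.imread('pics/x5.png'); cv2.imwrite('pics/c6.png',cv2.resize(a[130:260,230:370],None,fx=5,fy=4.6,interpolation=cv2.INTER_CUBIC))
```

```text
t 14.9 pos [0.5171 0.1667 0.1356] j7 1.75 turn [-0.0001 -0.0025 -0.0001] shift(after turn) [-0.0016  0.     -0.0004] F [ 0.5  0.1 -5.6] w 15.6
44.98993456363678
```

View pics/c6.png

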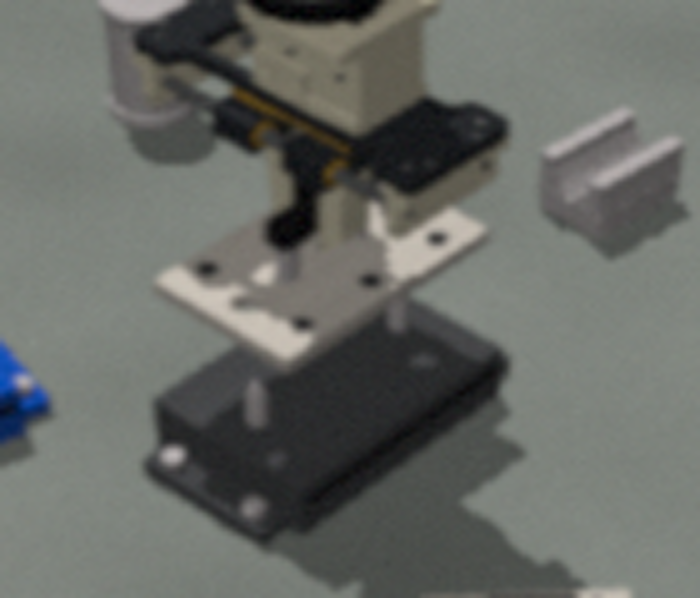

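The plate is held level above the dark fixture. Its corners in the crop are left (157,281), front (291,356) and right (488,232), and the visible pin tip is at (256,380).

Run:
```python
from m import *
s=load('x5'); f=lambda u,v:(230+(u+.5)/5-.5,130+(v+.5)/4.6-.5)
W=world(s)
pts=[(180,285),(240,320),(285,345),(340,295),(420,250),(460,235)]
for p in pts:
    u,v=f(*p); print((W[int(round(v)),int(round(u))]*1000).round(0))
for z in (.125,.13):
    L,F,Rt=at_z(s,[f(157,281),f(291,354),f(488,230)],z)
    print(z,'short',np.linalg.norm(F-L),'long',np.linalg.norm(Rt-F),'ang',np.degrees(np.arctan2(*(Rt-F)[1::-1])),'centre',(L+Rt)/2)
print('pin',at_z(s,[f(256,380)],.07))
h=at_z(s,[f(256,380)],.07)
```

```text
[442. 167. 128.]
[463. 129. 130.]
[479. 103. 128.]
[516. 130. 132.]
[568. 157. 129.]
[591. 160. 131.]
0.125 short 0.0924863181957332 long 0.14455825651120588 ang 27.82067725898106 centre [0.51996059 0.17316039 0.125     ]
0.13 short 0.09198524154249285 long 0.14377506210165458 ang 27.820677258981036 centre [0.51834033 0.16754603 0.13      ]
pin [[0.47206518 0.14230899 0.07      ]]
```

The plate top is at z≈0.130 and its centre at (0.518,0.1675), within 1–2 mm of the pins. I'll apply a small shift along x and descend to just over the tips, then into the taper.

>>> arm_command --targets '[[[-0.0015,0,0.015,0,0,0],[0,0,0.015,0,0,0],[0,0,0.01,0,0,0],[0,0,0.006,0,0,0],[0,0,0.004,0,0,0],[0,0,0.004,0,0,0],[0,0,0,0,0,0]]]'

```text
clock: 15.82
position: [0.5192, 0.1676, 0.0828]
ee_rot: [0.788, -3.04, 0.001]
force: [-0.3, -2.7, -5.6]
width: 0.169
gripper_force: 45.0
```

Run:
```python
from m import *
from go import *
delta((.5188,.168,.056),np.radians(119.1))
s=snap('side','x6')
a=cv2.imread('pics/x6.png'); cv2.imwrite('pics/c7.png',cv2.resize(a[150:250,240:350],None,fx=7,fy=6,interpolation=cv2.INTER_CUBIC))
```

```text
t 15.82 pos [0.5192 0.1676 0.0828] j7 1.77 turn [-0.0005 -0.0007 -0.0004] shift(after turn) [0.0001 0.0006 0.0268] F [-0.3 -2.7 -5.6] w 15.5
```

View pics/c7.png

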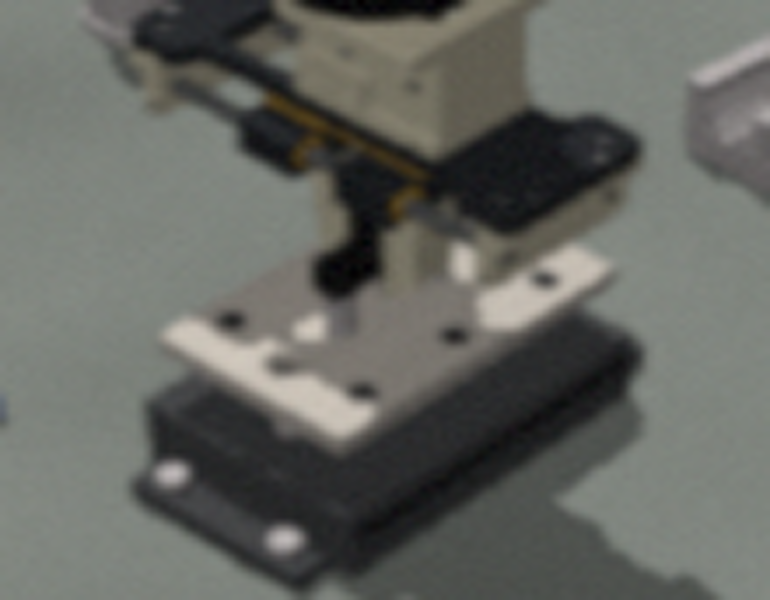

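The plate is at the pin tips, with the left pin base under it at crop (288,425). There is a small sideways force of -2.7 N. I'll yield 1 mm to it and carry on down slowly.

>>> arm_command --targets '[[[0.0003,-0.001,0.002,0,0,0],[0,0,0.002,0,0,0],[0,0,0.002,0,0,0],[0,0,0,0,0,0]]]'

```text
clock: 16.38
position: [0.5192, 0.1662, 0.0766]
ee_rot: [0.788, -3.04, 0.001]
force: [-0.2, -5.7, -3.9]
width: 0.172
gripper_force: 45.0
```

>>> arm_command --targets '[[[0.001,-0.0015,0,0,0,0],[0,0,0.002,0,0,0],[0,0,0,0,0,0]]]'

```text
clock: 16.75
position: [0.5192, 0.1655, 0.0746]
ee_rot: [0.789, -3.04, -0.0]
force: [-1.2, -2.3, -6.1]
width: 0.172
gripper_force: 45.0
```

Run:
```python
from go import *
delta((.5188,.168,.056),np.radians(119.1)); print(arm.observe()['ft_torque'].round(2))
```

```text
t 16.75 pos [0.5192 0.1655 0.0746] j7 1.77 turn [ 0.0001 -0.0004  0.0001] shift(after turn) [-0.0009  0.0024  0.0186] F [-1.2 -2.3 -6.1] w 15.8
[-0.66  0.33  0.09]
```

Yielding works: the sideways force fell to 2.3 N. I'll keep on a little the same way.

>>> arm_command --targets '[[[0.0005,-0.001,0.001,0,0,0],[0,0,0.002,0,0,0],[0,0,0.002,0,0,0],[0,0,0,0,0,0]]]'

```text
clock: 17.25
position: [0.5196, 0.1647, 0.0698]
ee_rot: [-0.789, 3.041, 0.0]
force: [-0.9, 1.2, -5.0]
width: 0.172
gripper_force: 45.0
```

>>> arm_command --targets '[[[0,0,0.002,0,0,0],[0,0,0.002,0,0,0],[0,0,0.002,0,0,0],[0,0,0,0,0,0]]]'

```text
clock: 17.75
position: [0.5195, 0.1643, 0.0638]
ee_rot: [-0.789, 3.041, -0.0]
force: [-0.4, -0.7, -6.5]
width: 0.168
gripper_force: 45.0
```

>>> arm_command --targets '[[[0,0,0.002,0,0,0],[0,0,0.001,0,0,0],[0,0,0,0,0,0]]]'

```text
clock: 18.12
position: [0.5195, 0.1643, 0.0609]
ee_rot: [-0.789, 3.041, -0.0]
force: [-2.1, 0.1, -6.0]
width: 0.171
gripper_force: 45.0
```

The plate lay on the table at a reported z of 0.017, so it should seat at about 0.057.

>>> arm_command --targets '[[[0,0,0.001,0,0,0],[0,0,0.001,0,0,0],[0,0,0.001,0,0,0],[0,0,0.001,0,0,0],[0,0,0,0,0,0]]]'

```text
clock: 18.75
position: [0.5195, 0.1644, 0.057]
ee_rot: [-0.789, 3.041, 0.0]
force: [-1.4, -0.7, -2.1]
width: 0.168
gripper_force: 45.0
```

>>> arm_command --targets '[[[0,0,0.001,0,0,0],[0,0,0,0,0,0]]]'

```text
clock: 19.0
position: [0.5195, 0.1644, 0.057]
ee_rot: [-0.789, 3.04, 0.001]
force: [-6.0, -2.1, 9.2]
width: 0.169
gripper_force: 45.0
```

Seated: the force turned to +9 N up with no further descent. I'll release, but open only to 50 mm, then retract straight up.

>>> arm_command --targets '[[[0,0,-0.001,0,0,0],[0,0,0,0,0,0],[0,0,0,0,0,0],[0,0,0,0,0,0],[0,0,0,0,0,0],[0,0,0,0,0,0]]]' --jaw 0.05

```text
clock: 19.75
position: [0.5195, 0.1643, 0.0569]
ee_rot: [0.789, -3.041, -0.0]
force: [0.3, 0.2, -0.2]
width: 0.542
gripper_force: 0.0
```

>>> arm_command --targets '[[[0,0,-0.015,0,0,0],[0,0,-0.03,0,0,0],[0,0,-0.03,0,0,0],[0,0,-0.03,0,0,0],[0,0,-0.03,0,0,0],[0,0,-0.02,0,0,0],[0,0,0,0,0,0],[0,0,0,0,0,0]]]'

```text
clock: 20.75
position: [0.519, 0.1642, 0.2117]
ee_rot: [0.789, -3.04, -0.0]
force: [-0.8, -0.1, -0.0]
width: 0.545
gripper_force: 0.0
```

Run:
```python
from m import *
from go import *
delta((.5188,.168,.056),np.radians(119.1))
s=snap('side','x7'); W=world(s)
a=cv2.imread('pics/x7.png'); cv2.imwrite('pics/c8.png',cv2.resize(a[110:250,240:350],None,fx=6,fy=4,interpolation=cv2.INTER_CUBIC))
d=np.hypot(W[...,0]-.519,W[...,1]-.167)
m=(d<.085)&(W[...,2]>.043)&(W[...,2]<.057)&(s['pixels'].min(2)>60); P=W[m]
A=np.c_[P[:,:2],np.ones(len(P))]; print('plate plane',len(P),np.linalg.lstsq(A,P[:,2],rcond=None)[0],np.median(P[:,2]))
```

```text
t 20.75 pos [0.519  0.1642 0.2117] j7 1.74 turn [ 0.0001 -0.0004 -0.0001] shift(after turn) [-0.0016  0.0034  0.1557] F [-0.8 -0.1 -0. ] w 50.0
plate plane 1194 [0.00179574 0.00700657 0.04846362] 0.05062682839081628
```

View pics/c8.png

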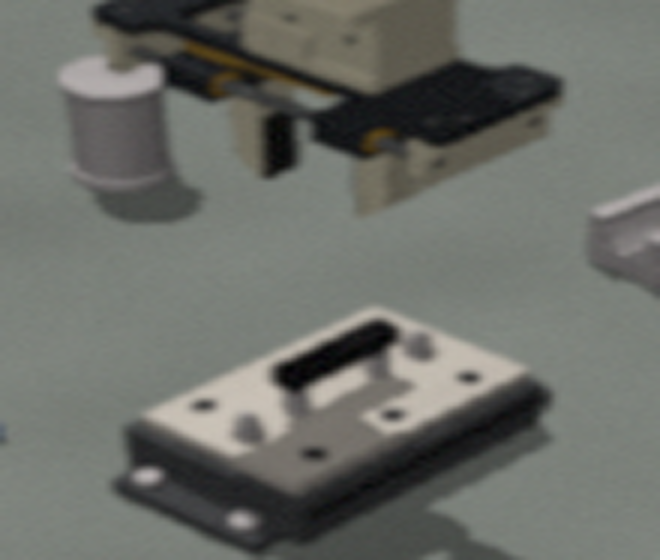

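The plate lies flush and level, with its top at 0.0506 m. Both pins show through the holes at crop (248,425) and (418,345), and the gripper is clear.

```bash
python3 -c "
from cell import arm
print(arm.sign_off())"
```

```text
the job is handed in; nothing more can be done
None
```

The jig plate is flush on the dark steel fixture with both pins through its holes, let go with the arm clear, and the job is handed in; two grasps missed before the third held, because the arm's height reading was about 27 mm low.

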